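# Load the fuller heel-plate tin into the bench holder

## Task

One of these two identical heel-plate tins is fuller: lift each in turn clear of the stand to feel its weight, and put the lighter one back upright in its own place. Carry the heavier one over to the bench holder, set it upright between the rails and slide it gently along until it presses on the sprung red pad of the end stop, wherever that is set, then leave it there, standing on the bench and still pressing on the pad. Do not ram the holder, tip the tins or disturb the other things on the bench.

Things in the scene. Friction and masses are not known exactly. Their poses are not given: they have to be found in the camera images.
- tin_1_mid (a point): closed rectangular yellow tin of steel heel plates, steel lid, 84 mm long (its x) by 52 mm wide (its y) by 72 mm tall; this point is its centre, 36 mm above its underside, z up. The two tins look alike, but one holds a full stack and weighs 5.8 to 7.9 N, the other a short stack and weighs 2.7 to 3.2 N; which is which differs each time. The stack may shift a few mm inside
- tin_2_mid (a point): closed rectangular yellow tin of steel heel plates, steel lid, 84 mm long (its x) by 52 mm wide (its y) by 72 mm tall; this point is its centre, 36 mm above its underside, z up. The two tins look alike, but one holds a full stack and weighs 5.8 to 7.9 N, the other a short stack and weighs 2.7 to 3.2 N; which is which differs each time. The stack may shift a few mm inside
- tin_1: the same tin as point tin_1_mid; origin at the centre of its underside
- tin_2: the same tin as point tin_2_mid; origin at the centre of its underside
- stand: plywood board 210 by 270 mm, 12 mm thick, fixed to the bench, with two black rubber mats (tops 15 mm above the bench) 62.5 mm either side of its origin along its y; a tin stands on each mat, long side roughly along the board's x. Origin on the bench midway between the mats; the board reaches from 75 mm before to 135 mm beyond it along x
- holder: the fixed tin holder: two parallel steel rails, 18 mm high, 150 mm long, 56 mm apart inside (2 mm play each side of a tin), on the bench top (the tin slides on the bench); short flared guides 28 mm long stand before the mouth. Origin on the bench at the centre of the mouth (start of the rails); the tin goes in along +x, away from the robot, its long side along x
- stop: the holder's end stop: a blue block 80 mm wide, 56 mm tall; origin on the bench at its near face, 185 mm beyond the mouth. A screw with a round red pad (28 mm across, 30 mm up) comes out of it towards the mouth; its setting is not measured: the pad's near face is 95 to 135 mm beyond the mouth. The pad is slippery and sprung: yields from 1.4 N, gives 9 mm, then rigid above 7.7 N
- table: the green work bench; its top is at height 0
- polish: bystander: round red polish tin, 56 mm across, 26 mm tall, on the stand beyond the tins
- heels: bystander: two stacked rubber heels, 60 by 55 by 24 mm, beside the holder
- brush: bystander: shoe brush, 160 by 50 by 38 mm
- last: bystander: wooden shoe last, 230 mm long, 105 mm tall
- hammer: bystander: hammer lying on the bench
- dye: bystander: amber bottle, 52 mm across, 130 mm tall
- glue: bystander: orange jar, 72 mm across, 90 mm tall
There are look-alikes about, which are no part of the job. Leave any green or pink look-alike of the tin_2 alone.

How it is judged:
By the outcome, as a careful person would: the job done as asked, in the order asked, and still so for the second after the job is handed in, with the robot touching nothing.
It also fails if it takes over 72 s, if anything falls off the work surface, if the arm or the gripper's body presses on something with over 40 N, if the wrist force passes 120 N, or if a joint passes its speed limit or range.

## Robot

A 6-joint arm with a two-finger parallel gripper is mounted at the origin on the work surface. World frame = base frame: x ahead of the robot, y to its left, z up, the work surface at z = 0. Lengths are in m, angles in rad, forces in N, time in s.
With the tool pointing down it reaches from about 0.35 to 0.975 m from the base axis. Payload 7.1 kg.
Tool frame: the origin (TCP) lies on the centre line of the jaws, within the pads' length; the fingertips stand 17 mm ahead of it and the grasp point (between the pads) lies 2 mm behind it; z points along the fingers, y is the direction in which the jaws open and shut (so a half turn about z gives the same grasp; the last joint's range is limited). The gripper opens to 88 mm and grips with 3 to 60 N. Pads are 20 mm wide; open, the fingers measure 115 mm over their backs; the gripper's body (75 mm by 178 mm) begins 61 mm behind the grasp point.
Start: joints at [-1.333, 0.423, 1.63, -0, 1.089, -0.019], TCP at [0.159, -0.604, 0.24] pointing down, gripper open.
Joint ranges: [-3, 3], [-0.9, 2.11], [0.09, 2.58], [-1.31, 4.45], [0.11, 2.69], [-2.54, 2.54]. Speed limits (rad/s): [2.39, 2.39, 3.01, 3.14, 3.14, 3.14].

## Interface

Orientations are given as a rotation vector (axis times angle).
In Python, from station import manip gives the robot as it stands.
- The arm moves only by the tool arm_command, never from a script. Its argument "motion" is a list of rows, each a list of 7 numbers: the opening in per cent of the stroke, from 0 (shut) to 100 (fully open), then the shift along the tool's x, y, z in m, then the turn, a rotation vector about the tool's x, y, z in rad. In form: [[claw, dx, dy, dz, rx, ry, rz], ...]. A call has 1 to 10 rows; each row is the pose to reach, as a shift and turn from the pose measured when the call began, along the tool's axes at that moment; what a row does not reach only later rows make up. A row lasts 1/10 s, in which the tool goes at most 50 mm and 8.59 degrees, less where a joint would pass 70% of its speed; a pose out of reach is approached as far as the arm can. A call with a gripper value outside its range is refused whole. The fingers move at their own pace and stop on an object; "newtons" is the grip in N (left out, the last holds). Time passes only in rows, so rows that repeat a pose let the fingers close. It gives the time, the measured TCP pose, the force and the opening at its end, in the units of the state.
- manip.read_state(): the state, without advancing time (a new reading comes with each control period).
- manip.get_image(name): name is "scene" or "top" or "wrist"; returns a dict with "frame" (420x560x3 uint8, blue, green, red), "K" (3x3 intrinsics, pixels), "view" (4x4, takes a point from world to camera coordinates). Camera axes: x right, y up, looking along -z (the intrinsics and any distortion apply to the point x, -y, -z); pixel columns grow to the right and rows downward; lengths in m; the calibration is good to about 2 mm. A picture is of the moment at which its call begins. There is no depth.
- manip.finish_job(): hands the job in, once; it reports no verdict.
The state is a dict: "clock": time; "qpos": joint angles; "qd": joint speeds; "effort": joint torques, N m; "tcp_pos": TCP position; "eef_rot": TCP orientation; "wrist_force": force on the tool from outside, world axes, zero at the start; "torque": the same for the moment, N m; "finger_gap": opening from 0.0 (shut) to 1.0 (fully open).
Only numpy, scipy, OpenCV 4.12 (cv2) and the standard library are available. Lean on these libraries where they do the work, as an engineer would, in place of code of your own. Each camera call takes 0.05 s, during which the arm holds its last target. There are 200 camera calls.

## Working session

There is one attempt and no reset: what is moved stays moved. The work goes in short steps, Python scripts to look and compute and a tool call to move; the robot and the scene stay as the last step left them, time stands still between calls to the robot, and variables do not carry over. Pictures are saved under pics/ and viewed, about 8 in all and at most 12, crops included, and the job is handed in when it is done.

Besides the shell and the picture viewer there is one more tool, called after "Request:" by a JSON object that holds its "method" and its "body". arm_command: Moves the arm, as the interface text tells. Its arguments: {"type":"object","properties":{"motion":{"type":"array","items":{"type":"array","items":{"type":"number"}}},"newtons":{"type":"number"}},"required":["motion"]}

```bash
ls; mkdir -p pics
python3 - <<'E'
from station import manip
import cv2,numpy as np
s=manip.read_state();print({k:np.round(v,3) for k,v in s.items()})
for n in("top","scene"):
    d=manip.get_image(n);cv2.imwrite(f"pics/{n}0.png",d["frame"]);np.savez(f"pics/{n}0.npz",**d);print(n,d.keys(),d["K"],d["view"])
E
```

```text
pics
{'clock': np.float64(0.0), 'qpos': array([-1.333,  0.424,  1.631, -0.   ,  1.089, -0.019]), 'qd': array([ 0.001,  0.   , -0.   ,  0.001, -0.001,  0.   ]), 'effort': array([ 2.0000e-03, -5.4462e+01, -2.7366e+01,  6.4000e-02,  2.3000e-02,
       -0.0000e+00]), 'tcp_pos': array([ 0.159, -0.604,  0.239]), 'eef_rot': array([-3.114, -0.402,  0.   ]), 'wrist_force': array([ 0.581, -0.148, -0.555]), 'torque': array([ 0.005, -0.018,  0.01 ]), 'finger_gap': np.float64(0.999)}
top dict_keys(['frame', 'K', 'view']) [[506.27426653   0.         284.78802304]
 [  0.         506.27426653 212.88110191]
 [  0.           0.           1.        ]] [[ 0.01282489 -0.99974883 -0.01837939  0.01734231]
 [ 0.98806937  0.00984955  0.15369418 -0.53062242]
 [-0.15347455 -0.02013122  0.98794752 -1.34760792]
 [ 0.          0.          0.          1.        ]]
scene dict_keys(['frame', 'K', 'view']) [[539.02701033   0.         284.94129052]
 [  0.         539.02701033 207.95193977]
 [  0.           0.           1.        ]] [[ 0.83050228  0.55668765 -0.01910057 -0.41581136]
 [-0.34076834  0.53490745  0.77314356  0.12087411]
 [ 0.4406165  -0.63558861  0.63394338 -1.71208222]
 [ 0.          0.          0.          1.        ]]
```

View pics/top0.png

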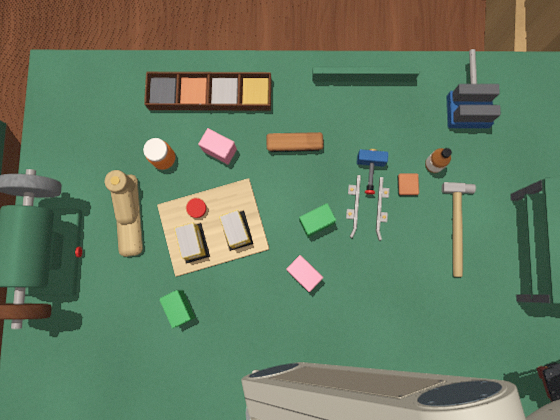

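View pics/scene0.png

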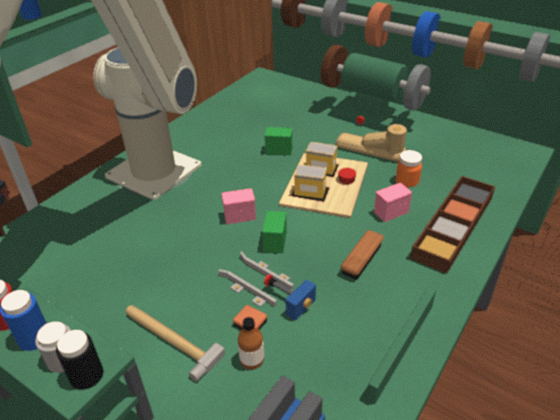

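The top view shows the stand at about (212,227) with tin lids near (191,241) and (236,230), the polish tin at (196,208), and the holder at (368,205) with the red pad at (370,190). The scene view agrees with this. I'll enlarge both areas.

Run:
```python
import cv2,numpy as np
f=np.load("pics/top0.npz")["frame"]
a=cv2.resize(f[175:280,153:273],None,fx=4,fy=4,interpolation=cv2.INTER_CUBIC)
b=cv2.resize(f[145:250,340:420],None,fx=4,fy=4,interpolation=cv2.INTER_CUBIC)
o=np.hstack([a,b])
for i in range(0,o.shape[0],40):cv2.line(o,(0,i),(5,i),(255,255,255),1)
for i in range(0,o.shape[1],40):cv2.line(o,(i,0),(i,5),(255,255,255),1)
cv2.imwrite("pics/crop1.png",o)
```

```text
(no output)
```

View pics/crop1.png

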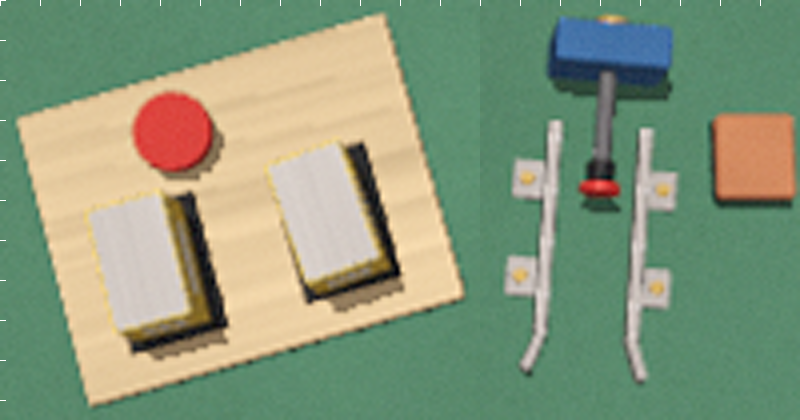

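```bash
cat > h.py <<'E'
import numpy as np,cv2
def px2w(d,uv,z):
    V=d["view"];R=V[:3,:3];t=V[:3,3];c=-R.T@t
    uv=np.atleast_2d(np.asarray(uv,float))
    r=np.c_[uv,np.ones(len(uv))]@np.linalg.inv(d["K"]).T
    r=(r*[1,-1,-1])@R
    return c+r*((z-c[2])/r[:,2])[:,None]
def w2px(d,p):
    p=np.atleast_2d(p)@d["view"][:3,:3].T+d["view"][:3,3]
    p=p*[1,-1,-1]@d["K"].T
    return p[:,:2]/p[:,2:]
E
python3 - <<'E'
from h import *
np.set_printoptions(precision=4,suppress=True)
d=np.load("pics/top0.npz");f=d["frame"]
cr=lambda a,ox,oy:(np.array(a,float)+.5)/4-.5+[ox,oy]
S=px2w(d,cr([(17,118),(385,14),(464,297),(90,405)],153,175),.012)[:,:2]
print("stand",S); 
def axis(v):return np.degrees(np.arctan2(v[1],v[0]))
print(axis(S[0]-S[3]),axis(S[1]-S[2]),axis(S[0]-S[1])-90,axis(S[3]-S[2])-90)
ct=S.mean(0)
th=np.radians(np.mean([axis(S[0]-S[3]),axis(S[1]-S[2])]))
print("origin",ct-.03*np.array([np.cos(th),np.sin(th)]))
# lids
hsv=cv2.cvtColor(f,cv2.COLOR_BGR2HSV);m=((hsv[...,1]<45)&(hsv[...,2]>130)).astype(np.uint8)
m[:, :160]=0;m[:,270:]=0;m[:215]=0;m[270:]=0
n,l,st,ce=cv2.connectedComponentsWithStats(m)
for i in range(1,n):
    if st[i,4]<200:continue
    ys,xs=np.where(l==i);w=px2w(d,np.c_[xs,ys],.087)[:,:2]
    r=cv2.minAreaRect((w*1000).astype(np.float32));C=np.cov(w.T);e,v=np.linalg.eigh(C);a=v[:,1]*np.sign(v[0,1])
    print("lid",st[i,4],w.mean(0),axis(a),r,np.sqrt(12*e))
c=lambda a:cr([(x-480,y) for x,y in a],340,145)
H=px2w(d,c([(556,124),(540,337),(647,132),(632,345),(526,368),(641,376)]),.018)[:,:2]
print("rails",H,axis(H[0]-H[1]),axis(H[2]-H[3]),np.linalg.norm(H[0]-H[1]),np.linalg.norm(H[2]-H[3]))
print("pad",px2w(d,c([(599,190),(599,198)]),.030)[:,:2])
print("blockface",px2w(d,c([(551,72),(669,82)]),.056)[:,:2])
E
```

```text
stand [[0.5563 0.3854]
 [0.6336 0.1271]
 [0.4335 0.0675]
 [0.356  0.3244]]
16.941192287529827 16.583321710597833 16.664154522309786 16.78562671537945
origin [0.4661 0.2174]
lid 508 [0.4813 0.159 ] 26.82766517315801 ((482.93994140625, 158.9718017578125), (79.94188690185547, 47.68498229980469), 20.91873550415039) [0.0472 0.0759]
lid 534 [0.4486 0.2802] 15.690183110953187 ((448.8255310058594, 280.4471130371094), (78.92848205566406, 47.17572784423828), 16.20949363708496) [0.0475 0.0789]
rails [[ 0.6422 -0.1826]
 [ 0.4911 -0.1701]
 [ 0.637  -0.2463]
 [ 0.4862 -0.2335]
 [ 0.4694 -0.1603]
 [ 0.4648 -0.2393]] -4.725175302969397 -4.854440862875027 0.15156640105801875 0.15128575372475175
pad [[ 0.5927 -0.2104]
 [ 0.5871 -0.2103]]
blockface [[ 0.6699 -0.1747]
 [ 0.6635 -0.2553]]
```

```bash
cat >> h.py <<'E'
from scipy.spatial.transform import Rotation as Ro
def show(s):
    R=Ro.from_rotvec(s["eef_rot"]).as_matrix()
    print("t",round(float(s["clock"]),2),"tcp",np.round(s["tcp_pos"],4),"yaw",round(np.degrees(np.arctan2(R[1,0],R[0,0])),2),"F",np.round(s["wrist_force"],2),"M",np.round(s["torque"],3),"gap",round(float(s["finger_gap"]),3))
def rel(s,p,yaw):
    R=Ro.from_rotvec(s["eef_rot"]);T=Ro.from_euler("z",yaw,degrees=True)*Ro.from_matrix(np.diag([1.,-1,-1]))
    print("rel",np.round(R.inv().apply(np.array(p)-s["tcp_pos"]),4),np.round((R.inv()*T).as_rotvec(),4))
E
python3 - <<'E'
from h import *
from station import manip
s=manip.read_state();show(s);rel(s,(.44,-.21,.28),-4.8);rel(s,(.48,-.21,.28),-4.8)
E
```

```text
t 0.1 tcp [ 0.1586 -0.604   0.239 ] yaw 14.71 F [-0.39 -0.57  0.1 ] M [0.03  0.033 0.02 ] gap 0.998
rel [ 0.3722 -0.3097 -0.0406] [-1.400e-03  2.000e-04  3.406e-01]
rel [ 0.4109 -0.2995 -0.0406] [-1.400e-03  2.000e-04  3.406e-01]
```

Request:
{"method": "arm_command", "body": {"motion": [[100,0.02,-0.02,-0.04,0,0,0.1],[100,0.372,-0.31,-0.041,0,0,0.341],[100,0.372,-0.31,-0.041,0,0,0.341],[100,0.372,-0.31,-0.041,0,0,0.341],[100,0.372,-0.31,-0.041,0,0,0.341],[100,0.372,-0.31,-0.041,0,0,0.341],[100,0.372,-0.31,-0.041,0,0,0.341],[100,0.372,-0.31,-0.041,0,0,0.341],[100,0.372,-0.31,-0.041,0,0,0.341],[100,0.372,-0.31,-0.041,0,0,0.341]]}}

```text
clock: 1.1
tcp_pos: [0.4368, -0.2128, 0.2804]
eef_rot: [-3.138, 0.132, 0.001]
wrist_force: [0.7, -0.7, 0.8]
finger_gap: 1.001
```

Run:
```python
from h import *
from station import manip
d=manip.get_image("wrist");np.savez("pics/w1.npz",**d);print(d["K"],d["view"])
s=manip.read_state();show(s);rel(s,(.42,.26,.28),16.8)
f=d["frame"];cv2.imwrite("pics/w1.png",cv2.resize(f,(800,600),interpolation=cv2.INTER_CUBIC))
```

```text
[[306.82288328   0.         276.47880179]
 [  0.         306.82288328 209.6557146 ]
 [  0.           0.           1.        ]] [[-0.08444967 -0.99642712 -0.00111476 -0.17467324]
 [ 0.94848253 -0.08004329 -0.30655172 -0.38272681]
 [ 0.30536722 -0.02694553  0.95185335 -0.56910854]
 [ 0.          0.          0.          1.        ]]
t 1.15 tcp [ 0.4403 -0.2079  0.2805] yaw -4.65 F [1.39 2.95 1.21] M [ 0.111 -0.103  0.023] gap 1.0
rel [-0.0582 -0.4647  0.0023] [-0.0037 -0.0022 -0.3743]
```

View pics/w1.png

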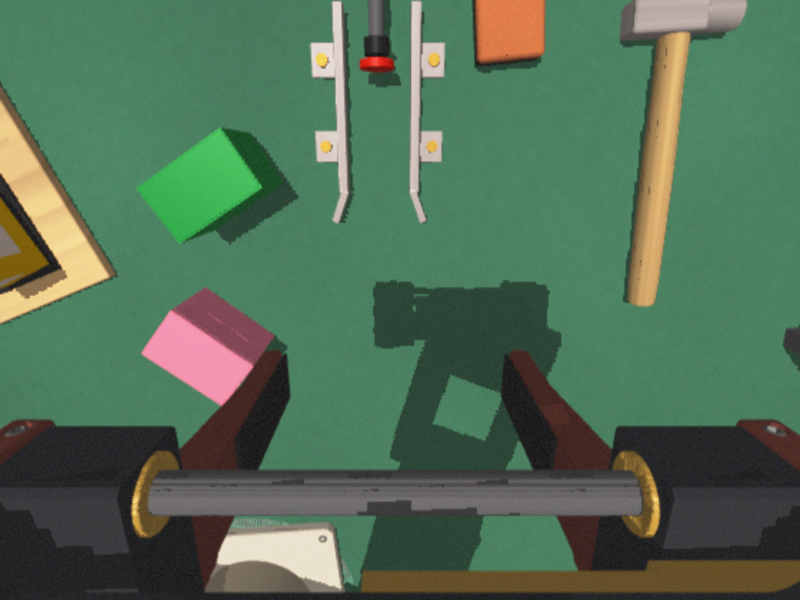

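The wrist view shows the rails from about (337,5)–(345,192) on the left and (417,5)–(415,192) on the right. The pad's face is near (377,70).

Run:
```python
from h import *
np.set_printoptions(precision=4,suppress=True)
d=np.load("pics/w1.npz");c=lambda a:(np.array(a,float)+.5)*.7-.5
H=px2w(d,c([(337.5,5),(345,192),(417,5),(415,192)]),.018)[:,:2];print(H)
ax=lambda v:np.degrees(np.arctan2(v[1],v[0]))
print(ax(H[0]-H[1]),ax(H[2]-H[3]),H[[1,3]].mean(0),np.linalg.norm(H[1]-H[3]))
print("pad",px2w(d,c([(377,70),(377,60)]),.030))
print("stand corner",px2w(d,c([(115,275)]),.012))
```

```text
[[ 0.6426 -0.1834]
 [ 0.4973 -0.172 ]
 [ 0.6372 -0.2468]
 [ 0.492  -0.235 ]]
-4.494850006638306 -4.679784419359133 [ 0.4946 -0.2035] 0.06315621703303019
pad [[ 0.5912 -0.2107  0.03  ]
 [ 0.5984 -0.2114  0.03  ]]
stand corner [[0.4378 0.0606 0.012 ]]
```

Request:
{"method": "arm_command", "body": {"motion": [[100,-0.058,-0.465,0.002,0,0,-0.374],[100,-0.058,-0.465,0.002,0,0,-0.374],[100,-0.058,-0.465,0.002,0,0,-0.374],[100,-0.058,-0.465,0.002,0,0,-0.374],[100,-0.058,-0.465,0.002,0,0,-0.374],[100,-0.058,-0.465,0.002,0,0,-0.374],[100,-0.058,-0.465,0.002,0,0,-0.374],[100,-0.058,-0.465,0.002,0,0,-0.374],[100,-0.058,-0.465,0.002,0,0,-0.374],[100,-0.058,-0.465,0.002,0,0,-0.374]]}}

```text
clock: 2.15
tcp_pos: [0.4196, 0.2636, 0.2801]
eef_rot: [-3.103, -0.462, -0.004]
wrist_force: [-0.2, -0.1, 0.2]
finger_gap: 1.001
```

Run:
```python
from h import *
from station import manip
d=manip.get_image("wrist");np.savez("pics/w2.npz",**d)
s=manip.read_state();show(s)
f=d["frame"];cv2.imwrite("pics/w2.png",cv2.resize(f,(800,600),interpolation=cv2.INTER_CUBIC))
```

```text
t 2.2 tcp [0.4199 0.2653 0.2802] yaw 16.96 F [0.81 3.15 0.21] M [ 0.067 -0.02   0.051] gap 0.998
```

View pics/w2.png

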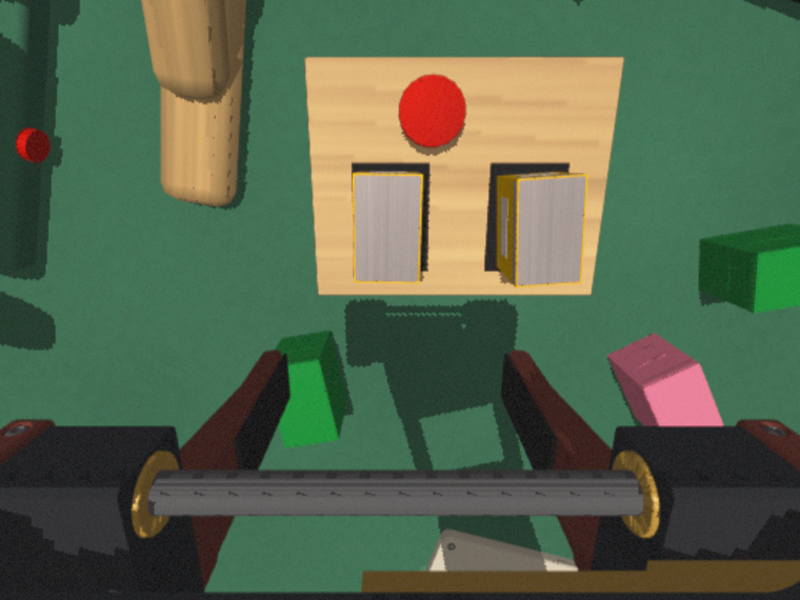

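The wrist view shows the left tin's lid at (353,172)–(421,282) and the right tin's at (516,176)–(584,284). Both stand on their mats.

Run:
```python
from h import *
from station import manip
np.set_printoptions(precision=4,suppress=True)
d=np.load("pics/w2.npz");c=lambda a:(np.array(a,float)+.5)*.7-.5
hsv=cv2.cvtColor(d["frame"],cv2.COLOR_BGR2HSV)
for n,q in(("A",[(353,171),(422,171),(422,282),(353,282)]),("B",[(514,177),(586,174),(584,283),(518,286)])):
    w=px2w(d,c(q),.087)[:,:2];r=cv2.minAreaRect((w*1000).astype(np.float32))
    u=(w[0]+w[1]-w[2]-w[3])/2;print(n,w.mean(0),np.degrees(np.arctan2(u[1],u[0])),np.linalg.norm(u),r)
S=px2w(d,c([(306,58),(623,58),(591,294),(319,294)]),.012)[:,:2];print(S,S.mean(0))
s=manip.read_state();rel(s,(.451,.281,.15),16.4)
```

```text
A [0.4512 0.2799] 16.6080282871937 0.08493469690268975 ((451.1194763183594, 280.1676025390625), (84.95587921142578, 55.01618576049805), 16.969392776489258)
B [0.4852 0.1593] 23.557063691820698 0.084252725719883 ((485.22698974609375, 159.4893035888672), (87.82601928710938, 52.87871170043945), 23.346975326538086)
[[0.5572 0.3846]
 [0.6344 0.1301]
 [0.4369 0.0688]
 [0.359  0.3243]] [0.4969 0.227 ]
rel [ 0.0338 -0.0053  0.1303] [-0.005  -0.0037  0.0097]
```

Request:
{"method": "arm_command", "body": {"motion": [[100,0.017,-0.003,0.05,0,0,0],[100,0.033,-0.005,0.09,-0.005,-0.004,0.01],[100,0.033,-0.005,0.13,-0.005,-0.004,0.01],[100,0.033,-0.005,0.17,-0.005,-0.004,0.01],[100,0.033,-0.005,0.2,-0.005,-0.004,0.01],[100,0.033,-0.005,0.213,-0.005,-0.004,0.01],[100,0.033,-0.005,0.213,-0.005,-0.004,0.01],[100,0.033,-0.005,0.213,-0.005,-0.004,0.01]]}}

```text
clock: 3.0
tcp_pos: [0.4511, 0.2811, 0.0682]
eef_rot: [-3.109, -0.447, -0.001]
wrist_force: [-0.4, -0.9, 0.0]
finger_gap: 0.998
```

```bash
python3 -c "
from h import *
from station import manip
s=manip.read_state();show(s);rel(s,(.4505,.280,.067),16.4)"
```

```text
t 3.0 tcp [0.4511 0.2811 0.0682] yaw 16.37 F [-0.45 -0.9   0.04] M [0.031 0.014 0.023] gap 0.998
rel [-0.0009  0.0009  0.0012] [-0.0002 -0.0007 -0.0005]
```

Request:
{"method": "arm_command", "body": {"motion": [[75,0,0.001,0.001,0,0,0],[68,0,0.001,0.001,0,0,0],[62,0,0.001,0.001,0,0,0],[56,0,0.001,0.001,0,0,0],[50,0,0.001,0.001,0,0,0],[45,0,0.001,0.001,0,0,0],[45,0,0.001,0.001,0,0,0]], "newtons": 30}}

```text
clock: 3.7
tcp_pos: [0.4516, 0.2804, 0.0676]
eef_rot: [-3.109, -0.447, -0.002]
wrist_force: [-1.5, 0.5, 5.5]
finger_gap: 0.589
```

```bash
python3 -c "
from h import *
from station import manip
s=manip.read_state();show(s)"
```

```text
t 3.7 tcp [0.4516 0.2804 0.0676] yaw 16.38 F [-1.52  0.53  5.51] M [0.026 0.16  0.036] gap 0.589
```

Request:
{"method": "arm_command", "body": {"motion": [[45,0,0,-0.002,0,0,0],[45,0,0,-0.007,0,0,0],[45,0,0,-0.015,0,0,0],[45,0,0,-0.025,0,0,0],[45,0,0,-0.035,0,0,0],[45,0,0,-0.04,0,0,0],[45,0,0,-0.04,0,0,0],[45,0,0,-0.04,0,0,0],[45,0,0,-0.04,0,0,0],[45,0,0,-0.04,0,0,0]]}}

```text
clock: 4.7
tcp_pos: [0.4513, 0.2803, 0.1072]
eef_rot: [-3.109, -0.448, -0.001]
wrist_force: [0.4, 0.5, -6.3]
finger_gap: 0.593
```

```bash
python3 -c "
from h import *
from station import manip
s=manip.read_state();show(s)"
```

```text
t 4.7 tcp [0.4513 0.2803 0.1072] yaw 16.38 F [ 0.42  0.47 -6.29] M [ 0.007  0.036 -0.013] gap 0.593
```

Request:
{"method": "arm_command", "body": {"motion": [[45,0,0,0,0,0,0],[45,0,0,0,0,0,0]]}}

```text
clock: 4.9
tcp_pos: [0.4511, 0.2801, 0.1069]
eef_rot: [-3.11, -0.447, 0.0]
wrist_force: [-0.0, 0.3, -8.2]
finger_gap: 0.592
```

```bash
python3 -c "
from h import *
from station import manip
s=manip.read_state();show(s);rel(s,(.4516,.2804,.0676),16.4)"
```

```text
t 4.9 tcp [0.4511 0.2801 0.1069] yaw 16.38 F [-0.03  0.25 -8.17] M [0.    0.002 0.008] gap 0.592
rel [ 0.0006 -0.0001  0.0393] [-0.0001  0.0002 -0.0004]
```

A weighs about 7 N, so it is the heavy one. The task asks for both to be lifted, so I'll set A down again and check B.

Request:
{"method": "arm_command", "body": {"motion": [[45,0,0,0.015,0,0,0],[45,0,0,0.027,0,0,0],[45,0,0,0.033,0,0,0],[45,0,0,0.036,0,0,0],[45,0,0,0.0375,0,0,0],[45,0,0,0.039,0,0,0],[45,0,0,0.0395,0,0,0]]}}

```text
clock: 5.6
tcp_pos: [0.4512, 0.2803, 0.0676]
eef_rot: [-3.109, -0.447, -0.0]
wrist_force: [-2.1, -0.3, -0.4]
finger_gap: 0.595
```

Request:
{"method": "arm_command", "body": {"motion": [[45,0,0,0,0,0,0],[64,0,0,0,0,0,0],[75,0,0,0,0,0,0],[100,0,0,0,0,0,0],[100,0,0,0,0,0,0]]}}

```text
clock: 6.1
tcp_pos: [0.4516, 0.2805, 0.068]
eef_rot: [-3.109, -0.447, -0.002]
wrist_force: [0.3, 0.4, -0.1]
finger_gap: 0.87
```

```bash
python3 -c "
from h import *
from station import manip
s=manip.read_state();show(s);rel(s,(.484,.159,.14),22.8);rel(s,(.484,.159,.067),22.8)"
```

```text
t 6.1 tcp [0.4516 0.2805 0.068 ] yaw 16.38 F [ 0.29  0.38 -0.13] M [ 0.043  0.014 -0.086] gap 0.87
rel [-0.0031  0.1256 -0.072 ] [-0.0004 -0.0011 -0.1121]
rel [-0.0031  0.1257  0.001 ] [-0.0004 -0.0011 -0.1121]
```

Request:
{"method": "arm_command", "body": {"motion": [[100,0,0,-0.04,0,0,0],[100,0,0,-0.075,0,0,0],[100,-0.001,0.045,-0.075,0,0,-0.04],[100,-0.003,0.09,-0.075,0,0,-0.08],[100,-0.003,0.126,-0.075,0,0,-0.112],[100,-0.003,0.126,-0.072,0,0,-0.112],[100,-0.003,0.126,-0.04,0,0,-0.112],[100,-0.003,0.126,-0.01,0,0,-0.112],[100,-0.003,0.126,0.001,0,0,-0.112],[100,-0.003,0.126,0.001,0,0,-0.112]]}}

```text
clock: 7.1
tcp_pos: [0.4831, 0.1589, 0.0657]
eef_rot: [-3.079, -0.621, 0.003]
wrist_force: [0.4, -0.6, 0.6]
finger_gap: 0.997
```

Request:
{"method": "arm_command", "body": {"motion": [[75,0,0,0,0,0,0],[68,0,0,0,0,0,0],[62,0,0,0,0,0,0],[56,0,0,0,0,0,0],[50,0,0,0,0,0,0],[45,0,0,0,0,0,0],[45,0,0,0,0,0,0]]}}

```text
clock: 7.8
tcp_pos: [0.4834, 0.159, 0.0662]
eef_rot: [-3.079, -0.621, 0.002]
wrist_force: [-1.5, 0.3, 5.8]
finger_gap: 0.597
```

Request:
{"method": "arm_command", "body": {"motion": [[45,0,0,-0.002,0,0,0],[45,0,0,-0.007,0,0,0],[45,0,0,-0.015,0,0,0],[45,0,0,-0.025,0,0,0],[45,0,0,-0.035,0,0,0],[45,0,0,-0.04,0,0,0],[45,0,0,-0.04,0,0,0],[45,0,0,-0.04,0,0,0],[45,0,0,-0.04,0,0,0],[45,0,0,-0.04,0,0,0]]}}

```text
clock: 8.8
tcp_pos: [0.4832, 0.1589, 0.1058]
eef_rot: [-3.079, -0.621, 0.003]
wrist_force: [0.2, 0.6, -2.5]
finger_gap: 0.597
```

Request:
{"method": "arm_command", "body": {"motion": [[45,0,0,0,0,0,0],[45,0,0,0,0,0,0]]}}

```text
clock: 9.0
tcp_pos: [0.483, 0.1588, 0.1055]
eef_rot: [-3.079, -0.621, 0.004]
wrist_force: [0.2, 0.7, -3.1]
finger_gap: 0.593
```

B weighs about 3 N, so it is the lighter tin. I'll put it back and then go for A.

Request:
{"method": "arm_command", "body": {"motion": [[45,0,0,0.015,0,0,0],[45,0,0,0.027,0,0,0],[45,0,0,0.033,0,0,0],[45,0,0,0.036,0,0,0],[45,0,0,0.0375,0,0,0],[45,0,0,0.039,0,0,0],[45,0,0,0.0395,0,0,0]]}}

```text
clock: 9.7
tcp_pos: [0.4831, 0.1588, 0.0662]
eef_rot: [-3.079, -0.621, 0.004]
wrist_force: [-1.0, -0.9, 3.0]
finger_gap: 0.596
```

Request:
{"method": "arm_command", "body": {"motion": [[45,0,0,0,0,0,0],[64,0,0,0,0,0,0],[75,0,0,0,0,0,0],[100,0,0,0,0,0,0],[100,0,0,0,0,0,0]]}}

```text
clock: 10.2
tcp_pos: [0.4832, 0.1589, 0.0664]
eef_rot: [-3.079, -0.621, 0.003]
wrist_force: [-0.7, 0.4, -0.4]
finger_gap: 0.874
```

```bash
python3 -c "
from h import *
from station import manip
s=manip.read_state();show(s);rel(s,(.4512,.2803,.067),16.4)"
```

```text
t 10.2 tcp [0.4832 0.1589 0.0664] yaw 22.81 F [-0.7   0.38 -0.35] M [-0.011  0.006 -0.01 ] gap 0.874
rel [ 0.0176 -0.1243 -0.0005] [-0.0006  0.002   0.1119]
```

Request:
{"method": "arm_command", "body": {"motion": [[100,0,0,-0.04,0,0,0],[100,0,0,-0.075,0,0,0],[100,0.006,-0.045,-0.075,0,0,0.04],[100,0.012,-0.09,-0.075,0,0,0.08],[100,0.018,-0.124,-0.075,0,0.002,0.112],[100,0.018,-0.124,-0.072,0,0.002,0.112],[100,0.018,-0.124,-0.04,0,0.002,0.112],[100,0.018,-0.124,-0.01,0,0.002,0.112],[100,0.018,-0.124,-0.001,0,0.002,0.112],[100,0.018,-0.124,-0.001,0,0.002,0.112]]}}

```text
clock: 11.2
tcp_pos: [0.451, 0.279, 0.0663]
eef_rot: [3.109, 0.447, -0.005]
wrist_force: [0.4, 0.6, 0.7]
finger_gap: 0.997
```

Request:
{"method": "arm_command", "body": {"motion": [[75,0,0,0,0,0,0],[68,0,0,0,0,0,0],[62,0,0,0,0,0,0],[56,0,0,0,0,0,0],[50,0,0,0,0,0,0],[45,0,0,0,0,0,0],[45,0,0,0,0,0,0]]}}

```text
clock: 11.9
tcp_pos: [0.4513, 0.2795, 0.0669]
eef_rot: [3.109, 0.447, -0.003]
wrist_force: [-1.8, 1.3, 5.8]
finger_gap: 0.59
```

Request:
{"method": "arm_command", "body": {"motion": [[45,0,0,-0.002,0,0,0],[45,0,0,-0.007,0,0,0],[45,0,0,-0.015,0,0,0],[45,0,0,-0.03,0,0,0],[45,0,0,-0.05,0,0,0],[45,0,0,-0.07,0,0,0],[45,0,0,-0.09,0,0,0],[45,0,0,-0.1,0,0,0],[45,0,0,-0.1,0,0,0]]}}

```text
clock: 12.8
tcp_pos: [0.4522, 0.2799, 0.1683]
eef_rot: [-3.109, -0.447, -0.001]
wrist_force: [0.4, 1.1, -6.9]
finger_gap: 0.592
```

Run:
```python
from h import *
from station import manip
s=manip.read_state();show(s)
m=np.array([.4915,-.2028]);a=np.radians(-4.7)
for k in(-.05,.045,.0):
    p=m+k*np.array([np.cos(a),np.sin(a)]);print(k,p);rel(s,(*p,.165),-4.7)
rel(s,(.45,.1,.165),8)
```

```text
t 12.8 tcp [0.4522 0.2799 0.1683] yaw 16.38 F [ 0.4   1.09 -6.85] M [ 0.058 -0.058 -0.09 ] gap 0.592
-0.05 [ 0.44166813 -0.19870307]
rel [-0.145   0.4562  0.0029] [-9.000e-04 -3.000e-04  3.679e-01]
0.045 [ 0.53634868 -0.20648723]
rel [-0.0564  0.4904  0.0029] [-9.000e-04 -3.000e-04  3.679e-01]
0.0 [ 0.4915 -0.2028]
rel [-0.0984  0.4742  0.0029] [-9.000e-04 -3.000e-04  3.679e-01]
rel [-0.0528  0.172   0.0032] [-0.0008 -0.0004  0.1462]
```

Request:
{"method": "arm_command", "body": {"motion": [[45,-0.005,0.015,-0.015,0,0,0.01],[45,-0.015,0.045,-0.02,0,0,0.04],[45,-0.03,0.09,-0.02,0,0,0.07],[45,-0.045,0.135,-0.02,0,0,0.11],[45,-0.06,0.18,-0.02,0,0,0.15],[45,-0.08,0.225,-0.02,0,0,0.19],[45,-0.095,0.27,-0.02,0,0,0.23],[45,-0.11,0.315,-0.02,0,0,0.27],[45,-0.125,0.355,-0.02,0,0,0.3],[45,-0.14,0.39,-0.02,0,0,0.33]]}}

```text
clock: 13.8
tcp_pos: [0.4269, -0.1357, 0.1871]
eef_rot: [-3.14, 0.073, 0.001]
wrist_force: [0.8, 0.7, -6.2]
finger_gap: 0.591
```

Run:
```python
from h import *
from station import manip
s=manip.read_state();show(s);rel(s,(.4267,-.1975,.11),-4.7)
```

```text
t 13.8 tcp [ 0.4269 -0.1357  0.1871] yaw -2.65 F [ 0.81  0.71 -6.19] M [ 0.031 -0.085  0.023] gap 0.591
rel [0.0028 0.0618 0.0771] [-0.0011  0.001   0.0358]
```

Request:
{"method": "arm_command", "body": {"motion": [[45,0.001,0.03,0,0,0,0.02],[45,0.002,0.05,0.01,0,0,0.03],[45,0.003,0.062,0.03,0,0,0.036],[45,0.003,0.062,0.05,0,0,0.036],[45,0.003,0.062,0.07,0,0,0.036],[45,0.003,0.062,0.077,0,0,0.036],[45,0.003,0.062,0.077,0,0,0.036],[45,0.003,0.062,0.077,0,0,0.036]]}}

```text
clock: 14.6
tcp_pos: [0.4272, -0.1977, 0.1103]
eef_rot: [-3.138, 0.129, 0.001]
wrist_force: [-0.3, 0.2, -6.0]
finger_gap: 0.592
```

Run:
```python
from h import *
from station import manip
np.set_printoptions(precision=4,suppress=True)
d=manip.get_image("wrist");np.savez("pics/w3.npz",**d)
d2=manip.get_image("top");np.savez("pics/t3.npz",**d2)
s=manip.read_state();show(s);rel(s,(.4267,-.1975,.055),-4.7)
f=d["frame"];g=cv2.resize(f[:230,170:380],None,fx=2.4,fy=2.4,interpolation=cv2.INTER_CUBIC)
cv2.imwrite("pics/w3.png",g)
```

```text
t 14.7 tcp [ 0.4276 -0.1979  0.1108] yaw -4.69 F [ 0.23 -0.17 -6.52] M [ 0.06  -0.045 -0.019] gap 0.592
rel [-0.001  -0.0003  0.0558] [-0.0004 -0.0005  0.0001]
```

View pics/w3.png

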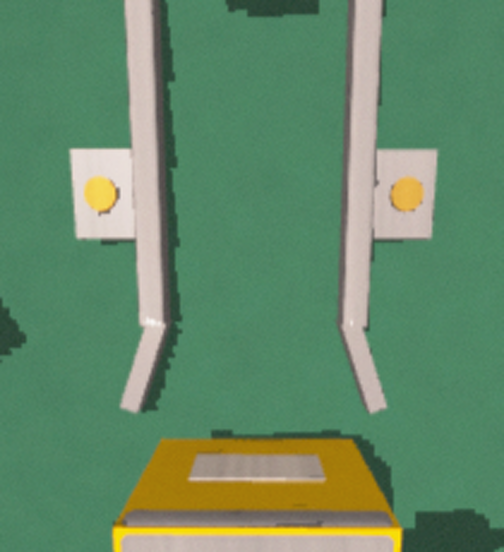

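The view shows the rail bends at (152,322) and (354,322), the far rail tops at (141,0) and (367,0), and the tin's lower front edge at (162,440)–(352,440).

Run:
```python
from h import *
np.set_printoptions(precision=4,suppress=True)
d=np.load("pics/w3.npz");c=lambda a:(np.array(a,float)+.5)/2.4-.5+[170,0]
H=px2w(d,c([(141,2),(152,322),(367,2),(354,322)]),.018)[:,:2];print(H)
ax=lambda v:np.degrees(np.arctan2(v[1],v[0]))
print(ax(H[0]-H[1]),ax(H[2]-H[3]),H[[1,3]].mean(0),ax((H[0]+H[2]-H[1]-H[3])),np.linalg.norm(H[1]-H[3]))
T=px2w(d,c([(162,440),(352,440)]),.059)[:,:2];L=px2w(d,c([(113,528),(401,528)]),.131)[:,:2]
print(T,T.mean(0),L,L.mean(0),ax(L[0]-L[1])-90,np.linalg.norm(T[0]-T[1]),np.linalg.norm(L[0]-L[1]))
m=H[[1,3]].mean(0);a=np.radians(-4.7);n=np.array([-np.sin(a),np.cos(a)])
print("lat offset tin-holder",(T.mean(0)-m)@n,(L.mean(0)-m)@n,"tcp",(np.array([.4274,-.1978])-m)@n)
```

```text
[[ 0.5843 -0.1785]
 [ 0.4986 -0.1707]
 [ 0.5792 -0.2407]
 [ 0.4935 -0.2335]]
-5.1757786550143114 -4.76605248286043 [ 0.4961 -0.2021] -4.9709417945116625 0.06301686072145048
[[ 0.4699 -0.1754]
 [ 0.4657 -0.2267]] [ 0.4678 -0.2011] [[ 0.4705 -0.1756]
 [ 0.4663 -0.2266]] [ 0.4684 -0.2011] -4.691951557901675 0.05144017654163801 0.05110594555256081
lat offset tin-holder -0.0012475803556389737 -0.00123673171623587 tcp -0.0013159806584231697
```

Request:
{"method": "arm_command", "body": {"motion": [[45,0,-0.001,0.02,0,0,0],[45,-0.001,-0.001,0.04,0,0,0.003],[45,-0.001,-0.001,0.05,0,0,0.003],[45,-0.001,-0.001,0.055,0,0,0.003],[45,-0.001,-0.001,0.057,0,0,0.003],[45,-0.001,-0.001,0.058,0,0,0.003],[45,-0.001,-0.001,0.058,0,0,0.003]]}}

```text
clock: 15.4
tcp_pos: [0.4271, -0.197, 0.0533]
eef_rot: [-3.139, 0.133, -0.002]
wrist_force: [0.1, 0.2, -7.3]
finger_gap: 0.586
```

Run:
```python
from h import *
from station import manip
s=manip.read_state();show(s)
```

```text
t 15.4 tcp [ 0.4271 -0.197   0.0533] yaw -4.87 F [ 0.12  0.19 -7.34] M [ 0.041  0.01  -0.023] gap 0.586
```

Request:
{"method": "arm_command", "body": {"motion": [[45,0,0,0.001,0,0,0.002],[45,0,0,0.0015,0,0,0.002],[45,0.004,0,0.0015,0,0,0.002],[45,0.009,0,0.0015,0,0,0.002],[45,0.014,0,0.0015,0,0,0.002],[45,0.019,0,0.0015,0,0,0.002],[45,0.024,0,0.0015,0,0,0.002],[45,0.028,0,0.0015,0,0,0.002],[45,0.03,0,0.0015,0,0,0.002]]}}

```text
clock: 16.3
tcp_pos: [0.4573, -0.1995, 0.0519]
eef_rot: [-3.139, 0.136, -0.002]
wrist_force: [-5.6, -0.5, 3.9]
finger_gap: 0.591
```

Run:
```python
from h import *
from station import manip
s=manip.read_state();show(s)
```

```text
t 16.3 tcp [ 0.4573 -0.1995  0.0519] yaw -4.97 F [-5.61 -0.46  3.87] M [-0.096  1.429 -0.074] gap 0.591
```

Request:
{"method": "arm_command", "body": {"motion": [[45,0,0,-0.0006,0,0,0],[45,0.004,0,-0.0006,0,0,0],[45,0.009,0,-0.0006,0,0,0],[45,0.014,0,-0.0006,0,0,0],[45,0.019,0,-0.0006,0,0,0],[45,0.024,0,-0.0006,0,0,0],[45,0.029,0,-0.0006,0,0,0],[45,0.034,0,-0.0006,0,0,0],[45,0.038,0,-0.0006,0,0,0],[45,0.04,0,-0.0006,0,0,0]]}}

```text
clock: 17.3
tcp_pos: [0.4977, -0.2031, 0.0526]
eef_rot: [3.139, -0.136, 0.002]
wrist_force: [-0.2, 0.0, -6.7]
finger_gap: 0.59
```

Run:
```python
from h import *
from station import manip
s=manip.read_state();show(s)
```

```text
t 17.3 tcp [ 0.4977 -0.2031  0.0526] yaw -4.96 F [-0.24  0.03 -6.67] M [0.    0.033 0.022] gap 0.59
```

Request:
{"method": "arm_command", "body": {"motion": [[45,0.004,0,0.0002,0,0,0],[45,0.009,0,0.0002,0,0,0],[45,0.014,0,0.0002,0,0,0],[45,0.019,0,0.0002,0,0,0],[45,0.024,0,0.0002,0,0,0],[45,0.029,0,0.0002,0,0,0],[45,0.034,0,0.0002,0,0,0],[45,0.037,0,0.0002,0,0,0],[45,0.039,0,0.0002,0,0,0],[45,0.04,0,0.0002,0,0,0]]}}

```text
clock: 18.3
tcp_pos: [0.5377, -0.2065, 0.0524]
eef_rot: [3.139, -0.136, 0.002]
wrist_force: [-0.1, -0.7, -7.7]
finger_gap: 0.594
```

Run:
```python
from h import *
from station import manip
s=manip.read_state();show(s)
```

```text
t 18.3 tcp [ 0.5377 -0.2065  0.0524] yaw -4.96 F [-0.12 -0.74 -7.68] M [ 0.029 -0.002 -0.025] gap 0.594
```

Request:
{"method": "arm_command", "body": {"motion": [[45,0.0015,0,0,0,0,0],[45,0.003,0,0,0,0,0],[45,0.0045,0,0,0,0,0],[45,0.006,0,0,0,0,0],[45,0.007,0,0,0,0,0],[45,0.007,0,0,0,0,0]]}}

```text
clock: 18.9
tcp_pos: [0.5448, -0.2071, 0.0524]
eef_rot: [3.139, -0.136, 0.002]
wrist_force: [0.4, 0.1, -6.0]
finger_gap: 0.587
```

Request:
{"method": "arm_command", "body": {"motion": [[45,0.001,0,0,0,0,0],[45,0.002,0,0,0,0,0],[45,0.002,0,0,0,0,0],[45,0.002,0,0,0,0,0]]}}

```text
clock: 19.3
tcp_pos: [0.5468, -0.2073, 0.0524]
eef_rot: [3.139, -0.136, 0.002]
wrist_force: [0.5, -0.7, -6.7]
finger_gap: 0.584
```

Request:
{"method": "arm_command", "body": {"motion": [[45,0.001,0,0,0,0,0],[45,0.002,0,0,0,0,0],[45,0.002,0,0,0,0,0],[45,0.002,0,0,0,0,0]]}}

```text
clock: 19.7
tcp_pos: [0.5488, -0.2075, 0.0524]
eef_rot: [3.139, -0.136, 0.002]
wrist_force: [0.5, 0.7, -7.2]
finger_gap: 0.594
```

Request:
{"method": "arm_command", "body": {"motion": [[45,0.001,0,0,0,0,0],[45,0.002,0,0,0,0,0],[45,0.002,0,0,0,0,0],[45,0.002,0,0,0,0,0]]}}

```text
clock: 20.1
tcp_pos: [0.5508, -0.2076, 0.0524]
eef_rot: [3.139, -0.136, 0.002]
wrist_force: [-0.0, 0.4, -6.5]
finger_gap: 0.593
```

Request:
{"method": "arm_command", "body": {"motion": [[45,0.001,0,0,0,0,0],[45,0.0015,0,0,0,0,0],[45,0.0015,0,0,0,0,0],[45,0.0015,0,0,0,0,0]]}}

```text
clock: 20.5
tcp_pos: [0.552, -0.2076, 0.0523]
eef_rot: [-3.138, 0.136, -0.001]
wrist_force: [-1.8, 0.2, -7.1]
finger_gap: 0.593
```

Request:
{"method": "arm_command", "body": {"motion": [[45,0.001,0,0,0,0,0],[45,0.0015,0,0,0,0,0],[45,0.0015,0,0,0,0,0],[45,0.0015,0,0,0,0,0]]}}

```text
clock: 20.9
tcp_pos: [0.5532, -0.2077, 0.0521]
eef_rot: [-3.138, 0.136, -0.0]
wrist_force: [-2.9, -0.0, -6.8]
finger_gap: 0.589
```

Request:
{"method": "arm_command", "body": {"motion": [[45,0.001,0,0.0001,0,0,0],[45,0.001,0,0.0003,0,0,0],[45,0.001,0,0.0005,0,0,0],[45,0.001,0,0.0005,0,0,0]]}}

```text
clock: 21.3
tcp_pos: [0.5538, -0.2077, 0.052]
eef_rot: [-3.138, 0.136, 0.001]
wrist_force: [-4.6, 0.7, -1.6]
finger_gap: 0.589
```

Run:
```python
from h import *
from station import manip
s=manip.read_state();show(s)
```

```text
t 21.3 tcp [ 0.5538 -0.2077  0.052 ] yaw -4.94 F [-4.64  0.69 -1.62] M [ 0.071  0.951 -0.023] gap 0.589
```

Request:
{"method": "arm_command", "body": {"motion": [[45,0.0005,0,0.0004,0,0,0],[61,0.0005,0,0.0004,0,0,0],[64,0.0005,0,0.0004,0,0,0],[75,0.0005,0,0,0,0,0],[90,0,0,0,0,0,0],[95,0,0,0,0,0,0]]}}

```text
clock: 21.9
tcp_pos: [0.5542, -0.2078, 0.0522]
eef_rot: [-3.138, 0.136, -0.0]
wrist_force: [0.6, -0.0, 0.1]
finger_gap: 0.875
```

Run:
```python
from h import *
from station import manip
s=manip.read_state();show(s)
```

```text
t 21.9 tcp [ 0.5542 -0.2078  0.0522] yaw -4.94 F [ 0.59 -0.05  0.07] M [-0.008  0.015 -0.002] gap 0.875
```

Released. I'll lift straight up and back off, then look.

Request:
{"method": "arm_command", "body": {"motion": [[100,0,0,-0.01,0,0,0],[100,0,0,-0.04,0,0,0],[100,0,0,-0.08,0,0,0],[100,0,0,-0.12,0,0,0],[100,-0.03,0,-0.16,0,0,0],[100,-0.07,0,-0.18,0,0,0],[100,-0.11,0,-0.18,0,0,0],[100,-0.13,0,-0.18,0,0,0],[100,-0.13,0,-0.18,0,0,0]]}}

```text
clock: 22.8
tcp_pos: [0.4223, -0.1962, 0.233]
eef_rot: [-3.138, 0.137, -0.0]
wrist_force: [0.2, -0.5, 0.1]
finger_gap: 1.0
```

Run:
```python
from h import *
from station import manip
d=manip.get_image("wrist");np.savez("pics/w4.npz",**d);t=manip.get_image("scene");p=manip.get_image("top");np.savez("pics/t4.npz",**p)
show(manip.read_state())
a=cv2.resize(d["frame"][0:160,150:400],(500,320),interpolation=cv2.INTER_CUBIC)
b=cv2.resize(t["frame"][120:340,210:440],(300,287),interpolation=cv2.INTER_CUBIC)
b=cv2.copyMakeBorder(b,0,33,0,0,cv2.BORDER_CONSTANT)
q=cv2.resize(p["frame"][130:290,100:500],(800,320))
o=np.vstack([np.hstack([a,b]),q[:280]]);cv2.imwrite("pics/o4.png",o)
```

```text
t 22.95 tcp [ 0.4258 -0.197   0.2329] yaw -4.95 F [ 0.29 -0.5  -0.22] M [ 0.023 -0.017 -0.075] gap 0.997
```

View pics/o4.png

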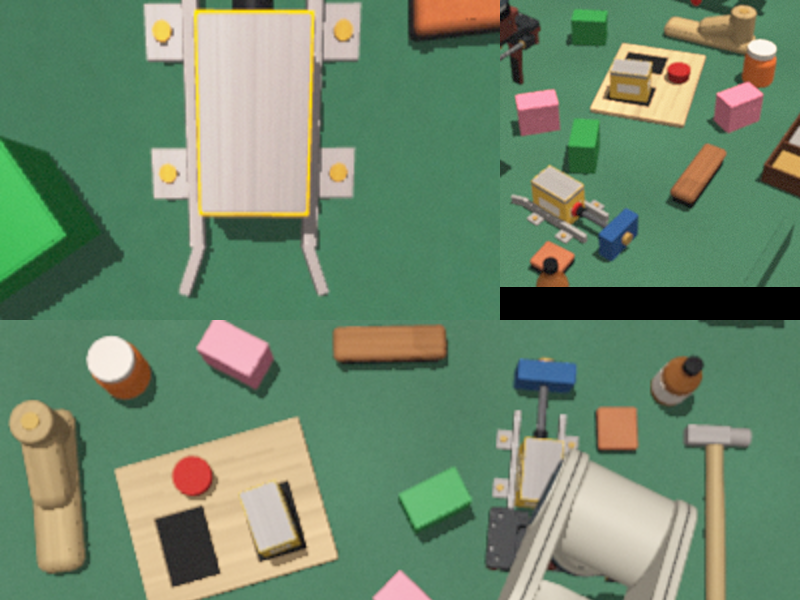

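The picture shows the heavy tin upright between the rails with its lid spanning (196,10)–(312,215), touching the pad. The light tin is on its mat and nothing else has moved. One numeric check for spring-back, then I'll hand in.

Run:
```python
from h import *
from station import manip
d=np.load("pics/w4.npz")
w=px2w(d,(np.array([(196,10),(314,10),(311,215),(199,215)])+.5)/2-.5+[150,0],.072)[:,:2]
print(w,w.mean(0))
a=np.load("pics/top0.npz")["frame"].astype(int);b=np.load("pics/t4.npz")["frame"].astype(int)
m=(abs(a-b).max(2)>60).astype(np.uint8);n,l,st,c=cv2.connectedComponentsWithStats(m)
print([list(map(int,x)) for x in st[1:] if x[4]>15])
print(manip.finish_job())
```

```text
[[ 0.59610965 -0.18645085]
 [ 0.59167452 -0.23695297]
 [ 0.50834924 -0.23075143]
 [ 0.51296582 -0.17816676]] [ 0.55227481 -0.2080805 ]
[[320, 188, 128, 184, 12254], [177, 224, 28, 36, 696], [350, 224, 7, 13, 35], [343, 251, 13, 5, 28], [190, 257, 20, 8, 58], [536, 362, 24, 40, 581], [242, 364, 61, 56, 1049], [315, 368, 97, 32, 1952], [252, 371, 58, 18, 600], [418, 382, 83, 23, 1182], [409, 383, 117, 37, 1971], [204, 384, 42, 36, 980], [413, 389, 10, 5, 16], [282, 410, 15, 10, 72], [304, 414, 24, 6, 29]]
the job is handed in; nothing more can be done
None
```

The job is done and handed in after about 23 s of robot time. I lifted both tins clear of the stand. The left one (+y) weighs about 7 N and the right one about 3 N, so I put the right one back upright on its mat. I set the heavier one down at the flared guides and slid it in between the rails. It met the pad at about 100 mm beyond the mouth. I pressed it in by about 2–3 mm, lowered it onto the bench and let go.

**Pressing on the pad:** the last clear reading on the pad, with the tin still held just off the bench, was about 2.9 N. The final 4.6 N reading also includes bench friction. After letting go, the camera put the tin's centre at x = 0.552, against 0.553–0.554 when I released it. That is within the 2 mm calibration, but I could not measure the force left on the pad. The final picture shows the tin upright and touching the pad.

**Everything else:** comparing the top view before and after shows changes only at the left tin's old place, around the holder and where the arm stands. The light tin and the other things on the bench have not moved.

No check failed. The pictures disagreed by up to 7 mm along x on where the holder's mouth is, so I found the pad by feel instead.

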